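# Open the sprung gate of the transit crate and hold it wide

### The arm

A 6-joint arm with a two-finger parallel gripper is mounted at the origin on a cart in front of the work surface, level with it; the furniture and walls round the work are solid. World frame = base frame: x ahead of the robot, y to its left, z up, the work surface at z = 0. Lengths are in m, angles in rad, forces in N, time in s.
With the tool pointing down it reaches from about 0.375 to 0.975 m from the base axis. Payload 3.8 kg.
Tool frame: the origin (TCP) lies midway between the tips of the shut fingers; the grasp point (between the pads) lies 19 mm behind it; z points along the fingers, y is the line along which they close (so a half turn about z gives the same grasp; the last joint's range is limited). The gripper opens to 85 mm and grips with 20 to 120 N. Pads are 22 mm wide; open, the fingers measure 114 mm over their backs; the gripper's body (76 mm by 85 mm) begins 54 mm behind the grasp point. The pads swing forward as they close: fully open they stand 13 mm farther back than shut.
Start: joints at [1.128, 0.264, 1.604, -0, 1.274, -0.037], TCP at [0.266, 0.62, 0.231] pointing down, gripper open.
Joint ranges: [-2.63, 2.63], [-0.94, 2.18], [0.31, 2.57], [-1.31, 4.45], [0, 2.66], [-2.55, 2.55]. Speed limits (rad/s): [2.57, 2.57, 3.14, 3.14, 3.14, 3.14].

### API

Orientations are given as a rotation vector (axis times angle).
In Python, from workcell import bot gives the robot as it stands.
- The arm moves only by the tool jog_arm, never from a script. Its argument "motion" is a list of rows, each a list of 5 numbers: the opening, from -1 (shut) to 1 (fully open), then the shift along the tool's x, y, z in mm, then the turn about the tool's z in degrees. In form: [[claw, x, y, z, twist], ...]. A call has 1 to 10 rows; each row shifts and turns the commanded pose from where the row before left it, along the tool's axes as they then stand; what a row does not reach is not made up. A row lasts 1/12 s, in which the tool goes at most 41.7 mm and 7.16 degrees, less where a joint would pass 70% of its speed; a pose out of reach is approached as far as the arm can. A call with a gripper value outside its range is refused whole. The fingers move at their own pace and stop on an object; "force" is the grip in N (left out, the last holds). Time passes only in rows, so rows that do not move let the fingers close. It gives the time, the measured TCP pose, the force, the opening and the grip force at its end, in the units of the state.
- bot.read_state(): the state, without advancing time (a new reading comes with each control period).
- bot.read_camera(name): name is "scene" or "side" or "wrist"; returns (picture, depth): 420x560x3 uint8, red, green, blue; 420x560 float32, m along the optical axis (not along the pixel's ray), 0 where there is no reading.
- bot.get_calibration(name): a dict with "vfov" (degrees; the focal length in pixels is half the picture's height over the tangent of half this angle, whatever the lens; pixels are square), "cx", "cy" (the principal point, pixels), "rvec" (rotation vector, rad) and "tvec" (3), from world to camera coordinates, as OpenCV has them; the wrist camera has in their place "tool_from_camera" (4x4, takes a point from camera to tool coordinates, whose origin is the TCP and whose axes are the flange's). Camera axes: x right, y down, z forward; pixel columns grow to the right and rows downward; lengths in m; the calibration is good to about 2 mm. The wrist camera is an equidistant fisheye: a pixel r from the principal point sees the ray r / f radians off the axis. A picture is of the moment at which its call begins: read the wrist's pose just before it. get_calibration takes no time and is no camera call.
- bot.finish_job(): hands the job in; it is judged then, once.
The state is a dict: "time": time; "q": joint angles; "joint_vel": joint speeds; "joint_torque": joint torques, N m; "tool_pos": TCP position; "tcp_rot": TCP orientation; "wrist_force": force on the tool from outside, world axes, zero at the start; "torque": the same for the moment, N m; "width": opening from 0.0 (shut) to 1.0 (fully open); "grip_force": force on a finger pad.
Only numpy, scipy, OpenCV 4.12 (cv2) and the standard library are available. Lean on these libraries where they do the work, as an engineer would, in place of code of your own. Each camera call takes 0.05 s, during which the arm holds its last target. There are 200 camera calls.

### The job

Please hold the barred gate of the transit crate open for me, so that I can slide the wrapped orders out. With the gate shut, first squeeze the yellow safety catch on the fixed panel until its bolt is fully drawn back (it stays back), then squeeze the red spring catch on the gate and, keeping it squeezed until the gate is free, swing the gate out towards you past its detent until it stands square to the crate's front or a little wider. The gate pulls itself shut, so finish with the gripper still holding it wide open and still; do not let go, and leave everything else on the stand and on the crate where it is.

Things in the scene. Friction and masses are not known exactly. Their poses are not given: they have to be found in the camera images.
- crate: Heavy plywood transit crate with slatted roof, 214 deep x 310 wide x 158 mm high, fixed. Origin under its centre at the stand's top; x to its back, y to its left seen from the robot, z up. Front (-x): left 125 mm a fixed panel, right 170 mm a barred gate; both with an aluminium top rail 30 mm deep, rail top at 150 mm. The catches' thumb tabs stand on the rails, up to 198 mm.
- safety_grip (a point): Where to squeeze the yellow safety catch: middle between the outer faces of its two upright tabs when squeezed, 33 mm over the panel's rail, tab tops 15 mm above. Axes as the crate's. Tabs 24 mm wide (x), 8 thick (y). Left tab fixed, outer face 21 mm to +y of here; right tab slides to +y, outer face 35 mm to -y at rest, 21 mm squeezed (56 mm over both at rest, 42 squeezed).
- safety_catch (a joint): Travel (m) of the yellow sliding tab and bolt towards the fixed tab: 0 = bolt home in the gate's keeper, starts at 0 to 0.002; 0.014 = fully withdrawn, at its stop. The gate is free of it beyond about 0.011. No spring: about 3 N of friction, it stays where it is left. Bolts and keepers between the yellow and red tabs rise 14 mm over the rails: keep fingertips higher than that.
- spring_grip (a point): Where to squeeze the red spring catch on the gate's rail: as safety_grip, mirrored, moving with the gate, 109 mm from the hinge axis, 33 mm over the rail. y runs along the gate from hinge to free end, z up. Tab nearer the hinge fixed, outer face 21 mm to -y; the other slides to -y, outer face 35 mm to +y at rest, 21 mm squeezed. 52 mm free between the red and yellow sliding tabs at rest.
- spring_catch (a joint): Travel (m) of the red sliding tab and bolt towards the fixed tab: 0 = bolt home in the panel's keeper (start), 0.014 = fully withdrawn, at its stop. A spring, 4 N at rest to 9 N at full travel, pushes it out again when let go. The gate is free of it beyond about 0.011; keep it squeezed until the gate has moved off.
- gate (a joint): Gate angle (rad): 0 shut (start), grows as the free end swings out to the robot, counter-clockwise from above; 1.57 square to the front, 1.80 stop. A damped spring pulls it shut: 0.12 N m shut, 0.31 at 1.57. A sprung ball (detent) resists from about 0.35 to 0.60, up to about 8 N at the red catch; passed by 0.85. Let go beyond that, it falls back onto the ball at about 0.77.
- gate_leaf: The gate with its red catch: aluminium frame with six upright steel bars, 168 mm long, 16 mm thick (top rail 30 mm), lower edge 34 mm, top of rail 150 mm above the stand. Origin on the hinge axis at the height of the stand's top; y runs along the gate to its free end.
- gate_hinge (a point): On the gate's vertical hinge axis, at the height of the rails' top (150 mm), near the right end of the crate's front. Axes as the crate's.
- jute_spool: Bystander: natural jute ribbon spool, 104 mm across, 34 mm high, loose on the crate's roof near its back; origin under its centre
- crimson_spool: Bystander: large white ribbon spool with crimson ribbon, 160 mm across, 26 mm high, lying flat at the front left; origin under its centre
- satin_spool: Bystander: white satin ribbon spool, 104 mm across, 30 mm high, lying on the crimson spool; origin under its centre
- stamp: Bystander: rubber stamp with turned wooden knob, 32 x 44 x 68 mm, standing; origin under its centre
- pad: Bystander: open red ink pad in a black case, 60 x 90 x 10 mm; origin under its centre
- paper_tape: Bystander: roll of cream paper tape, 98 mm across, 25 mm high, lying flat; origin under its centre
- order_parcel: Bystander: brown parcel with red ribbon in the crate behind the gate, 69 x 86 x 57 mm; origin under its centre
- order_oval: Bystander: small cherry-wood oval box in the crate behind the fixed panel, 64 x 86 x 42 mm; origin under its centre
- oval_small: Bystander: small open round bent-wood box, 65 mm across, 36 mm high, standing on the crate's roof near its back; origin under its centre

How it is judged:
On the way, in this order (a step that is already met when the one before it is completed fails the run):
1. the yellow safety catch is squeezed back while the gate is still shut (value of joint safety_catch above 0.011 m and value of joint gate below 0.06 rad), for 0.2 s.
2. the red spring catch is squeezed back, the safety catch still back (value of joint each of spring_catch, safety_catch above 0.01 m and value of joint gate below 0.3 rad), for 0.1 s.
3. the gate has been swung past its detent (value of joint gate above 0.85 rad and value of joint safety_catch above 0.01 m), for 0.1 s.
At the end, for the whole second after the job is handed in: The gate stands wide open, at 1.40 rad (80 degrees) or wider, still (under 0.15 rad/s) and held there by the gripper's fingers with more than 1 N; the yellow safety catch is still drawn back (over 10 mm); every bystander is within 40 mm of where it stood (value of joint gate above 1.4 rad and velocity of joint gate between -0.15 and 0.15 rad/s and contact force between the fingers and gate_leaf above 1 N and value of joint safety_catch above 0.01 m and distance of each of jute_spool, crimson_spool, satin_spool, stamp, pad, paper_tape, order_parcel, order_oval, oval_small from where it was at the start of the episode below 0.04 m); the arm keeps its last pose, push and grip.
It fails at once if a bystander is shoved more than 40 mm or knocked over (distance of any of jute_spool, crimson_spool, satin_spool, stamp, pad, paper_tape, order_parcel, order_oval, oval_small from where it was at the start of the episode above 0.04 m or angle between any of jute_spool, crimson_spool, satin_spool, stamp, pad, paper_tape, order_parcel, order_oval, oval_small's own z axis and vertical above 0.5 rad).
It also fails if it takes over 48 s, if anything falls off the work surface, if the arm or the gripper's body presses on something with over 40 N, if the wrist force passes 120 N, or if a joint passes its speed limit or range.

## Working session

There is one attempt and no reset: what is moved stays moved. The work goes in short steps, Python scripts to look and compute and a tool call to move; the robot and the scene stay as the last step left them, time stands still between calls to the robot, and variables do not carry over. Pictures are saved under pics/ and viewed, at most 10 in all, crops included, and the job is handed in when it is done.

Besides the shell and the picture viewer there is one more tool, called after "Request:" as name(argument=value, ...), one argument or row to a line, values as JSON. jog_arm: Moves the arm, as the interface text tells. Its arguments: {"type":"object","properties":{"motion":{"type":"array"},"force":{"type":"number"}},"required":["motion"]}

```bash
mkdir -p pics; ls
cat > h.py <<'E'
import numpy as np, cv2
from scipy.spatial.transform import Rotation as R
from workcell import bot
def save(cam,fn):
    s=bot.read_state(); p,d=bot.read_camera(cam)
    cv2.imwrite('pics/'+fn+'.png',p[:,:,::-1]); np.savez('pics/'+fn+'.npz',p=p,d=d,tp=s['tool_pos'],tr=s['tcp_rot'])
def ld(fn): return np.load('pics/'+fn+'.npz')
def cloud(cam,fn):
    z=ld(fn); d=z['d']; c=bot.get_calibration(cam); f=210/np.tan(np.radians(c['vfov']/2))
    v,u=np.mgrid[0:420,0:560]; x=(u-c['cx'])/f; y=(v-c['cy'])/f
    if cam=='wrist':
        r=np.hypot(x,y)+1e-9; k=np.tan(r)/r; P=np.stack([x*k*d,y*k*d,d],-1)
        T=c['tool_from_camera']; T=np.array(T); P=P@T[:3,:3].T+T[:3,3]
        return P@R.from_rotvec(z['tr']).as_matrix().T+z['tp']
    P=np.stack([x*d,y*d,d],-1)
    M=R.from_rotvec(np.ravel(c['rvec'])).as_matrix()
    return (P-np.ravel(c['tvec']))@M
E
python3 - <<'E'
from h import *
save('scene','s0');save('side','d0')
print(bot.read_state())
for c in('scene','side','wrist'):print(bot.get_calibration(c))
E
```

```text
pics
{'time': 0.1, 'q': array([ 1.12809888e+00,  2.64665049e-01,  1.60521933e+00, -2.51032695e-05,
        1.27371180e+00, -3.68734769e-02]), 'joint_vel': array([ 1.01471322e-03, -1.56451676e-03, -1.20586166e-03,  4.38161617e-04,
       -9.36558398e-04,  2.21411210e-05]), 'joint_torque': array([-1.80449988e-04, -5.16712940e+01, -3.68588018e+01, -5.55506301e-05,
        6.19069469e-03, -3.98096711e-05]), 'tool_pos': array([0.26618648, 0.61958675, 0.23010491]), 'tcp_rot': array([-6.32998533e-01, -3.07669706e+00,  3.06560492e-03]), 'wrist_force': array([ 1.06992707, -0.36558069, -0.09491109]), 'torque': array([ 0.04633712,  0.02239523, -0.01943455]), 'grip_force': 0.0, 'width': 0.9979575920987283}
{'vfov': 53.86333606271952, 'cx': 277.94241521852496, 'cy': 212.36343188760057, 'rvec': array([ 2.08844229, -0.93303339,  0.41911628]), 'tvec': array([-0.4034178 ,  0.38423059,  0.8389973 ])}
{'vfov': 44.70950035967163, 'cx': 279.244581553842, 'cy': 209.34823848124077, 'rvec': array([ 1.92814877, -0.24935731,  0.15532991]), 'tvec': array([-0.55762552,  0.17000655,  1.12372475])}
{'vfov': 65.70646984690485, 'cx': 280.0784524888566, 'cy': 205.07736130690793, 'tool_from_camera': array([[ 1.05333270e-03, -9.45338249e-01, -3.26089690e-01,
         8.46966538e-02],
       [ 9.99999445e-01,  1.00253400e-03,  3.23832300e-04,
         3.01839063e-05],
       [ 2.07849427e-05, -3.26089850e-01,  9.45338780e-01,
        -1.42848125e-01],
       [ 0.00000000e+00,  0.00000000e+00,  0.00000000e+00,
         1.00000000e+00]])}
```

View pics/s0.png

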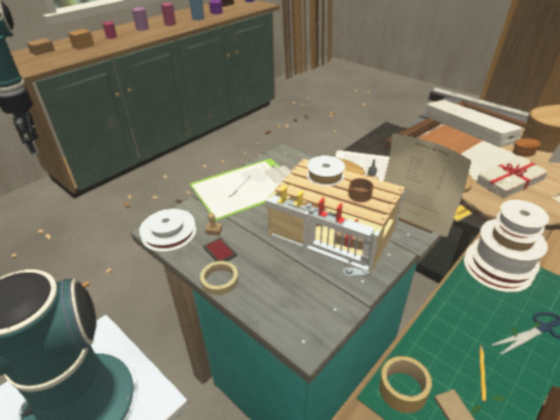

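View pics/d0.png

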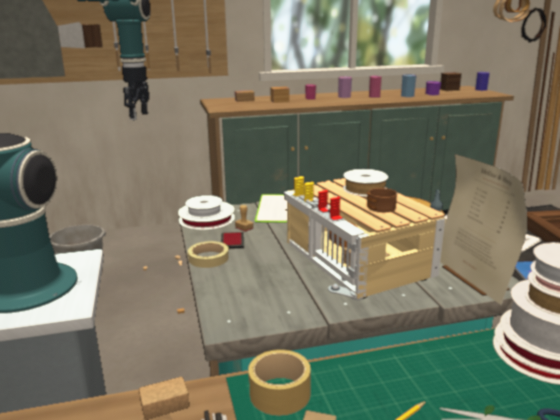

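The scene view shows yellow tabs near (283,190) and (301,196), and red tabs near (321,207) and (339,211). In the side view they are near (299,186)/(309,190) and (322,199)/(334,207). Next I'll measure them from depth.

Run:
```python
from h import *
for cam,fn,box in(('scene','s0',(180,225,270,350)),('side','d0',(170,222,288,345))):
    z=ld(fn);P=cloud(cam,fn);h=cv2.cvtColor(z['p'],cv2.COLOR_RGB2HSV).astype(int)
    H,S,V=h[...,0],h[...,1],h[...,2]
    w=np.zeros((420,560),bool);w[box[0]:box[1],box[2]:box[3]]=1
    for n,m in(('yel',(H>20)&(H<32)&(S>190)),('red',((H<6)|(H>174))&(S>190)&(V>120))):
        m=(m&w&(P[...,2]>.155)&(P[...,2]<.21)).astype(np.uint8)
        k,L,st,ce=cv2.connectedComponentsWithStats(m)
        for i in range(1,k):
            if st[i,4]>15:
                q=P[L==i];print(cam,n,st[i],ce[i].round(),np.median(q,0).round(4),np.percentile(q,5,axis=0).round(3),np.percentile(q,95,axis=0).round(3))
```

```text
side yel [295 177  18  23 266] [303. 188.] [ 0.6269 -0.0122  0.1801] [ 0.614 -0.056  0.161] [ 0.639 -0.004  0.198]
side red [319 190   9  21 135] [323. 200.] [ 0.6451 -0.1133  0.1784] [ 0.638 -0.119  0.159] [ 0.653 -0.11   0.196]
side red [330 197  11  22 166] [335. 208.] [ 0.656  -0.1604  0.1753] [ 0.648 -0.165  0.156] [ 0.665 -0.156  0.196]
```

Request:
jog_arm(
  motion=[
    [1,-30.5,-25,-7,0],
    [1,-30.5,-25,-7,0],
    [1,-30.5,-25,-7,0],
    [1,-30.5,-25,-7,0],
    [1,-30.5,-25,-7,0],
    [1,-30.5,-25,-7,0],
    [1,-30.5,-25,-7,0],
    [1,-30.5,-25,-7,0],
    [1,-30.5,-25,-7,0],
    [1,-30.5,-25,-7,0],
  ],
  force=30,
)

```text
time: 0.93
tool_pos: [0.4482, 0.2681, 0.3012]
tcp_rot: [-0.633, -3.077, 0.0]
wrist_force: [-0.1, -0.1, -1.2]
width: 0.999
grip_force: 0.0
```

Request:
jog_arm(
  motion=[
    [1,-30.5,-25,0,0],
    [1,-30.5,-25,0,0],
    [1,-30.5,-25,0,0],
    [1,-30.5,-25,0,0],
    [1,-30.5,-25,0,0],
    [1,-30.5,-25,0,0],
    [1,-30.5,-25,0,0],
    [1,-30.5,-25,0,0],
    [1,-30.5,-25,0,0],
    [1,-30.5,-25,0,0],
  ],
)

```text
time: 1.77
tool_pos: [0.6298, -0.0819, 0.3007]
tcp_rot: [-0.633, -3.076, -0.0]
wrist_force: [0.3, 0.8, 1.1]
width: 0.997
grip_force: 0.0
```

Request:
jog_arm(
  motion=[
    [1,0,0,0,7],
    [1,0,0,0,7],
    [1,0,0,0,7],
    [1,0,0,0,7],
    [1,0,0,0,7],
    [1,0,0,0,7],
    [1,0,0,0,7],
    [1,0,0,0,7],
    [1,0,0,0,7],
    [1,0,0,0,7],
  ],
)

```text
time: 2.6
tool_pos: [0.6292, -0.08, 0.3005]
tcp_rot: [-2.289, -2.15, 0.001]
wrist_force: [-0.5, 0.5, -1.0]
width: 0.998
grip_force: 0.0
```

Request:
jog_arm(
  motion=[
    [1,0,0,0,7],
    [1,0,0,0,7],
    [1,0,0,0,7],
    [1,0,0,0,7],
    [1,0,0,0,7],
    [1,0,0,0,7],
    [1,0,0,0,7],
    [1,0,0,0,7],
    [1,0,0,0,7],
    [1,0,0,0,7],
  ],
)

```text
time: 3.43
tool_pos: [0.6292, -0.0799, 0.3005]
tcp_rot: [-3.109, -0.448, 0.002]
wrist_force: [0.8, -0.5, -1.0]
width: 0.999
grip_force: 0.0
```

Request:
jog_arm(
  motion=[
    [1,0,0,0,4],
    [1,0,0,0,0],
    [1,0,0,0,0],
  ],
)

```text
time: 3.68
tool_pos: [0.6293, -0.08, 0.3007]
tcp_rot: [-3.122, -0.352, 0.001]
wrist_force: [0.5, 0.4, 0.5]
width: 1.001
grip_force: 0.0
```

Run:
```python
from h import *
save('wrist','w0');z=ld('w0');print(bot.read_state()['q']);M=R.from_rotvec(z['tr']).as_matrix();print(z['tp'],M.round(3))
```

```text
[-1.65677263e-01  1.54104154e-01  1.60826187e+00 -2.21879572e-05
  1.37997208e+00  1.18048338e+00]
[ 0.62928339 -0.07996821  0.30072445] [[ 0.975  0.223 -0.001]
 [ 0.223 -0.975  0.   ]
 [-0.001 -0.    -1.   ]]
```

View pics/w0.png

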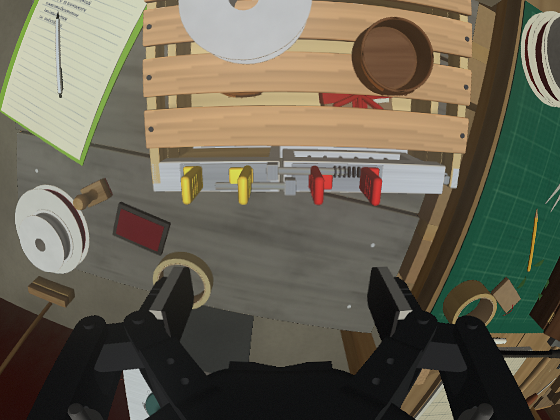

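The wrist view is aligned with the crate. The yellow tabs are at (191,184) and (243,184), the red tabs at (318,184) and (371,185), with the rail edges horizontal.

```bash
cat >> h.py <<'E'
def tabs(fn):
    z=ld(fn);P=cloud('wrist',fn);M=R.from_rotvec(z['tr']).as_matrix();Q=(P-z['tp'])@M
    h=cv2.cvtColor(z['p'],cv2.COLOR_RGB2HSV).astype(int);H,S,V=h[...,0],h[...,1],h[...,2]
    for n,c in(('yel',(H>20)&(H<32)&(S>170)),('red',((H<6)|(H>174))&(S>170)&(V>90))):
        for nm,lo,hi in(('top',.192,.204),('side',.168,.190)):
            m=(c&(P[...,2]>lo)&(P[...,2]<hi)&(abs(Q[...,0])<.08)&(abs(Q[...,1])<.13)).astype(np.uint8)
            k,L,st,ce=cv2.connectedComponentsWithStats(m)
            for i in range(1,k):
                if st[i,4]>12:
                    q=Q[L==i]*1e3;print(n,nm,st[i,4],ce[i].round(),'tool mm lo',np.percentile(q,3,axis=0).round(1),'hi',np.percentile(q,97,axis=0).round(1))
E
python3 - <<'E'
from h import *
tabs('w0')
z=ld('w0');P=cloud('wrist','w0');M=R.from_rotvec(z['tr']).as_matrix();Q=(P-z['tp'])@M*1e3
for u in (170,215,215,345,420):
    for v in(170,180,188): print(u,v,P[v,u].round(3),Q[v,u].round(1))
# rail front edge line
m=(abs(P[...,2]-.15)<.004)&(abs(Q[...,0])<60)
for u in range(160,445,30):
    vv=np.where(m[:,u])[0]; 
    if len(vv): print(u,Q[vv.max(),u].round(1),Q[vv.min(),u].round(1))
E
```

```text
yel top 28 [182. 185.] tool mm lo [  8.4 -80.4 102.1] hi [ 22.4 -78.4 104. ]
yel top 37 [239. 190.] tool mm lo [  1.6 -33.8 101.9] hi [ 19.6 -31.5 104.5]
yel top 25 [246. 188.] tool mm lo [  6.2 -28.1 102.1] hi [ 19.7 -27.  104.2]
red top 228 [319. 190.] tool mm lo [  1.1  27.1 101.2] hi [ 21.4  33.5 104.3]
red top 200 [376. 191.] tool mm lo [  0.3  75.1 101.4] hi [ 21.2  81.1 104.4]
170 170 [0.623 0.027 0.151] [  18.1 -105.7  149.8]
170 180 [0.613 0.026 0.15 ] [   8.1 -106.8  150.3]
170 188 [0.605 0.025 0.151] [ 1.000e-01 -1.074e+02  1.499e+02]
215 170 [ 0.633 -0.017  0.152] [ 17.6 -60.8 148.4]
215 180 [ 0.623 -0.018  0.153] [  8.1 -61.2 148. ]
215 188 [ 0.615 -0.02   0.152] [ 1.000e-01 -6.180e+01  1.488e+02]
215 170 [ 0.633 -0.017  0.152] [ 17.6 -60.8 148.4]
215 180 [ 0.623 -0.018  0.153] [  8.1 -61.2 148. ]
215 188 [ 0.615 -0.02   0.152] [ 1.000e-01 -6.180e+01  1.488e+02]
345 170 [ 0.661 -0.132  0.161] [ 19.7  58.2 139.6]
345 180 [ 0.651 -0.137  0.152] [  8.1  60.6 148.5]
345 188 [ 0.643 -0.139  0.152] [  0.2  61.1 148.9]
420 170 [ 0.678 -0.209  0.151] [ 19.3 136.8 149.5]
420 180 [ 0.669 -0.213  0.15 ] [  8.8 138.7 150.8]
420 188 [ 0.661 -0.216  0.15 ] [  0.7 139.5 150.3]
160 [  -2.  -118.5  150.5] [  38.3 -115.7  153.4]
190 [ 22.  -84.6 147.8] [ 26.1 -85.2 151.2]
220 [ -3.7 -57.6 151.5] [ 26.2 -56.4 152.5]
250 [ 21.9 -27.9 148.7] [ 25.8 -28.2 152.8]
310 [ 21.1  27.1 148.3] [ 25.6  27.5 154.2]
340 [ -4.7  57.  151.7] [ 25.6  55.4 151.2]
370 [ 21.   84.1 148.7] [ 25.3  84.6 151.5]
400 [ -3.5 117.7 149.6] [ 24.9 115.9 153.1]
430 [ -4.5 152.  150.8] [ 24.3 148.6 151.9]
```

Request:
jog_arm(
  motion=[
    [1,5.5,-30.5,0,0],
    [1,5.5,-30.5,0,0],
    [1,0,0,25,0],
    [1,0,0,25,0],
    [1,0,0,25,0],
    [1,0,0,25,0],
    [1,0,0,15,0],
    [1,0,0,10,0],
    [1,0,0,7,0],
    [1,0,0,0,0],
  ],
)

```text
time: 4.57
tool_pos: [0.626, -0.018, 0.1678]
tcp_rot: [-3.122, -0.35, 0.004]
wrist_force: [-0.5, 0.6, -0.5]
width: 1.0
grip_force: 0.0
```

Request:
jog_arm(
  motion=[
    [0,0,0,0,0],
    [0,0,0,0,0],
    [-0.2,0,0,0,0],
    [-0.2,0,0,0,0],
    [-0.2,0,0,0,0],
    [-0.2,0,0,0,0],
    [-0.2,0,0,0,0],
    [-0.2,0,0,0,0],
    [-0.2,0,0,0,0],
    [-0.2,0,0,0,0],
  ],
)

```text
time: 5.4
tool_pos: [0.6283, -0.0179, 0.1719]
tcp_rot: [-3.122, -0.348, -0.006]
wrist_force: [-0.0, -1.4, 5.1]
width: 0.475
grip_force: 35.1
```

Run:
```python
from h import *
save('wrist','w1');s=bot.read_state();print(s['tool_pos'],s['width'],s['grip_force'],s['wrist_force']);tabs('w1')
```

```text
[ 0.62830732 -0.01789975  0.1719455 ] 0.4796981724677886 35.06991147994995 [ 0.34230022 -0.86142284  5.93148585]
yel top 691 [318. 298.] tool mm lo [-11.   13.3 -27.1] hi [  9.6  20.  -23.2]
yel top 612 [243. 300.] tool mm lo [-11.1 -20.  -27.1] hi [  9.4 -13.2 -23.7]
yel side 77 [254. 283.] tool mm lo [ -8.6 -13.1 -17.9] hi [  6.2 -12.5  -2.7]
yel side 83 [307. 285.] tool mm lo [ -9.2  12.6 -17.8] hi [ 4.6 13.1 -2.6]
red top 456 [464. 289.] tool mm lo [-11.4  87.2 -27.1] hi [  9.3  93.6 -24. ]
red side 38 [440. 270.] tool mm lo [-9.1 86.3 -4.2] hi [ 5.8 87.4 -2.5]
red side 39 [446. 276.] tool mm lo [ -9.4  86.3 -11. ] hi [ 6.2 87.7 -8.7]
red side 39 [451. 283.] tool mm lo [ -9.1  86.3 -18. ] hi [  5.6  87.7 -15.9]
```

View pics/w1.png

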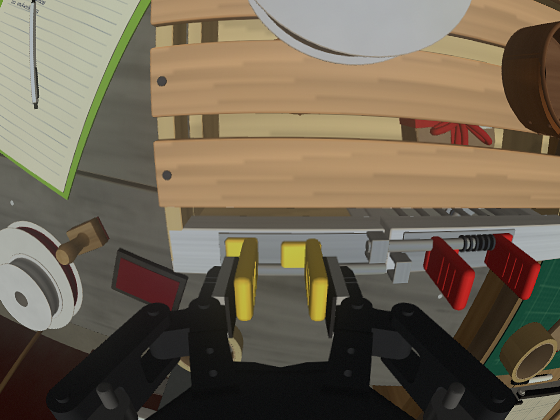

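The yellow catch is fully squeezed: 41 mm over both tabs, matching the 42 mm target. I'll move on to the red catch, 121 mm along tool y.

Request:
jog_arm(
  motion=[
    [0.6,0,0,0,0],
    [1,0,0,0,0],
    [1,0,0,0,0],
    [1,0,0,-25,0],
    [1,0,0,-35,0],
    [1,0,0,0,0],
    [1,0,30,0,0],
    [1,0,30,0,0],
    [1,0,30,0,0],
    [1,0,31,0,0],
  ],
)

```text
time: 6.28
tool_pos: [0.6537, -0.1366, 0.2293]
tcp_rot: [-3.122, -0.351, -0.0]
wrist_force: [0.6, -0.7, -1.2]
width: 1.002
grip_force: 0.0
```

Run:
```python
from h import *
save('wrist','w2');s=bot.read_state();print(s['tool_pos'],s['width'],s['grip_force'],s['wrist_force']);tabs('w2')
```

```text
[ 0.65468556 -0.14290239  0.22910333] 0.9996123093527476 0.0 [ 2.44784083 -3.13945148  0.95601463]
yel top 193 [121. 239.] tool mm lo [ -10.4 -106.9   30.5] hi [  10.5 -100.7   33.7]
red top 373 [231. 242.] tool mm lo [-10.1 -33.1  30.1] hi [ 10.4 -26.8  33. ]
red top 383 [310. 243.] tool mm lo [-10.3  14.4  30.2] hi [ 9.7 21.  33. ]
red side 44 [240. 233.] tool mm lo [ -7.4 -26.3  40. ] hi [  5.7 -25.8  54.8]
red side 25 [302. 235.] tool mm lo [-5.1 13.2 39.7] hi [ 3.5 13.8 54.9]
```

Request:
jog_arm(
  motion=[
    [1,0,0,0,0],
    [1,0,0,20,0],
    [1,0,0,20,0],
    [1,0,0,12,0],
    [1,0,0,8,0],
    [1,0,0,0,0],
  ],
  force=60,
)

```text
time: 6.83
tool_pos: [0.6518, -0.1348, 0.1665]
tcp_rot: [-3.12, -0.35, 0.007]
wrist_force: [-1.2, 0.4, 0.0]
width: 0.998
grip_force: 0.0
```

Request:
jog_arm(
  motion=[
    [0,0,0,0,0],
    [0,0,0,0,0],
    [-0.2,0,0,0,0],
    [-0.2,0,0,0,0],
    [-0.2,0,0,0,0],
    [-0.2,0,0,0,0],
    [-0.2,0,0,0,0],
    [-0.2,0,0,0,0],
    [-0.2,0,0,0,0],
    [-0.2,0,0,0,0],
  ],
)

```text
time: 7.67
tool_pos: [0.6552, -0.138, 0.1725]
tcp_rot: [3.118, 0.348, 0.007]
wrist_force: [-1.1, -4.0, 6.2]
width: 0.467
grip_force: 64.7
```

Run:
```python
from h import *
save('wrist','w3');s=bot.read_state();print(s['tool_pos'],s['tcp_rot'],s['width'],s['grip_force'],s['wrist_force'],s['q']);tabs('w3')
```

```text
[ 0.65517062 -0.13798824  0.17250293] [3.11830322 0.34784484 0.00693831] 0.4661078552495104 64.6860408782959 [-0.50730686 -3.44374581  7.28199794] [-0.24365639  0.29002434  1.68162118 -0.00235064  1.16443203  1.10588285]
yel top 498 [ 75. 286.] tool mm lo [ -11.3 -108.2  -26.9] hi [   9.8 -101.5  -21.4]
yel side 16 [ 79. 256.] tool mm lo [   9.2 -108.4  -17.3] hi [  10.5 -105.4   -6.5]
yel side 32 [ 99. 268.] tool mm lo [  -9.2 -102.7   -3.8] hi [   5.9 -101.1   -2. ]
yel side 111 [ 91. 281.] tool mm lo [ -11.8 -102.6  -17.7] hi [   4.7 -100.8   -8.8]
red top 604 [242. 298.] tool mm lo [-11.3 -19.8 -26.7] hi [  9.6 -13.9 -23.3]
red top 665 [317. 298.] tool mm lo [-11.4  12.7 -26.5] hi [  9.3  19.3 -23.3]
red side 104 [252. 282.] tool mm lo [ -8.9 -13.7 -17.2] hi [  6.  -13.2  -2.1]
red side 82 [305. 283.] tool mm lo [ -9.3  11.7 -17.2] hi [ 5.6 12.2 -1.8]
```

View pics/w3.png

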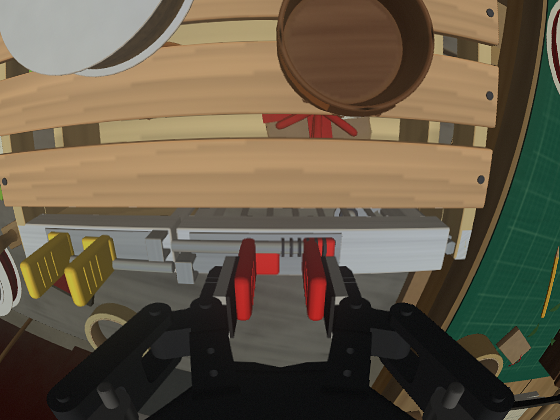

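Both catches are drawn back; the yellow one is still at its squeezed position. Now I'll swing the gate about the hinge, 109 mm along tool +y.

Request:
jog_arm(
  motion=[
    [-0.2,-5.7,0.2,0,-3],
    [-0.2,-7.6,0.3,0,-4],
    [-0.2,-9.5,0.4,0,-5],
    [-0.2,-9.5,0.4,0,-5],
    [-0.2,-9.5,0.4,0,-5],
    [-0.2,-9.5,0.4,0,-5],
    [-0.2,0,0,0,0],
  ],
)

```text
time: 8.3
tool_pos: [0.6091, -0.1597, 0.1726]
tcp_rot: [2.951, 1.069, 0.008]
wrist_force: [1.3, 1.8, 5.3]
width: 0.46
grip_force: 63.5
```

Run:
```python
from h import *
save('wrist','w4');s=bot.read_state();print(s['tool_pos'],s['tcp_rot'],s['width'],s['grip_force'],s['wrist_force'],s['torque']);tabs('w4')
```

```text
[ 0.6096591  -0.15924491  0.17254399] [2.95264101 1.06510451 0.00852865] 0.4607568353162834 63.62603545188904 [0.37021573 1.82061777 6.20953701] [ 0.07721338 -0.14047288 -0.29722759]
red top 615 [242. 298.] tool mm lo [-11.3 -20.  -26.6] hi [  9.7 -14.  -23. ]
red top 673 [316. 298.] tool mm lo [-10.8  12.4 -26.4] hi [  9.6  19.1 -22.9]
red side 106 [252. 283.] tool mm lo [ -8.4 -14.  -17.3] hi [  6.2 -13.5  -1.9]
red side 93 [305. 282.] tool mm lo [ -8.6  11.5 -16.9] hi [ 6.2 12.  -2. ]
```

View pics/w4.png

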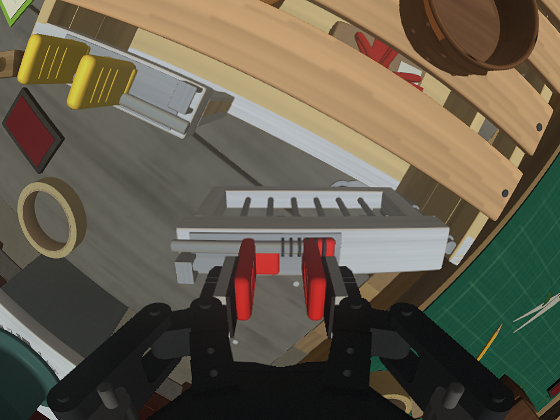

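The gate has swung out about 27° and is still gripped flat at (242–316, 298), with the bolts well clear. I'll carry on past the detent.

Request:
jog_arm(
  motion=[
    [-0.2,-9.5,0.4,0,-5],
    [-0.2,-9.5,0.4,0,-5],
    [-0.2,-9.5,0.4,0,-5],
    [-0.2,-9.5,0.4,0,-5],
    [-0.2,-9.5,0.4,0,-5],
    [-0.2,-9.5,0.4,0,-5],
    [-0.2,0,0,0,0],
  ],
)

```text
time: 8.93
tool_pos: [0.5758, -0.2052, 0.1725]
tcp_rot: [2.574, 1.798, 0.004]
wrist_force: [-3.9, 4.9, 9.3]
width: 0.468
grip_force: 63.1
```

Request:
jog_arm(
  motion=[
    [-0.2,-9.5,0.4,0,-5],
    [-0.2,-9.5,0.4,0,-5],
    [-0.2,-9.5,0.4,0,-5],
    [-0.2,-9.5,0.4,0,-5],
    [-0.2,-9.5,0.4,0,-5],
    [-0.2,-9.5,0.4,0,-5],
    [-0.2,-7.6,0.3,0,-4],
    [-0.2,-5.7,0.2,0,-3],
    [-0.2,0,0,0,0],
    [-0.2,0,0,0,0],
  ],
)

```text
time: 9.77
tool_pos: [0.5727, -0.2737, 0.1725]
tcp_rot: [-1.874, -2.521, -0.0]
wrist_force: [-9.8, 2.6, 12.6]
width: 0.465
grip_force: 63.5
```

Run:
```python
from h import *
save('wrist','w5');save('scene','s5');s=bot.read_state();print(s['tool_pos'],s['tcp_rot'],s['width'],s['grip_force'],s['wrist_force'],s['torque']);tabs('w5')
a=R.from_rotvec([-3.122,-.350,0]).as_matrix()[:,1];b=R.from_rotvec(s['tcp_rot']).as_matrix()[:,1];print(np.degrees(np.arctan2(b[1],b[0])-np.arctan2(a[1],a[0])))
```

```text
[ 0.57265964 -0.27361687  0.17249726] [-1.87459014e+00 -2.52081189e+00 -1.04202613e-04] 0.4655851261420594 63.55659484863281 [-9.07200212  2.56538607 12.64705163] [0.73811368 0.64239239 0.25469231]
red top 620 [242. 298.] tool mm lo [-10.4 -19.9 -26.6] hi [ 10.1 -13.9 -22.9]
red top 701 [316. 298.] tool mm lo [-10.6  12.2 -26.4] hi [ 10.2  19.2 -22.8]
red side 108 [252. 283.] tool mm lo [ -8.4 -14.  -17. ] hi [  6.5 -13.5  -1.9]
red side 95 [305. 282.] tool mm lo [ -8.3  11.5 -17. ] hi [ 6.8 12.  -1.9]
93.93449598870812
```

View pics/w5.png

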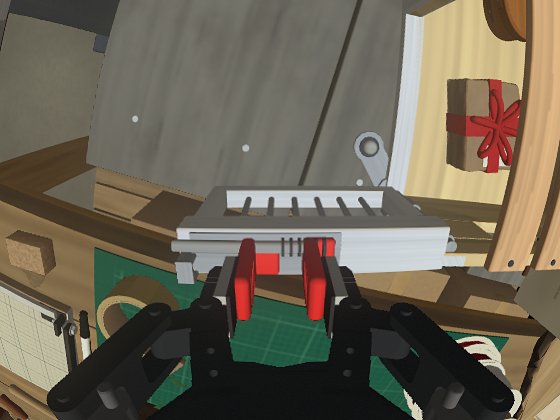

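The gate stands square, at about 94°, with the red tabs still gripped at (242–316, 298) and the parcel undisturbed. I'll settle briefly, then hand in.

Request:
jog_arm(
  motion=[
    [-0.2,0,0,0,0],
    [-0.2,0,0,0,0],
    [-0.2,0,0,0,0],
    [-0.2,0,0,0,0],
  ],
)

```text
time: 10.2
tool_pos: [0.5727, -0.2736, 0.1725]
tcp_rot: [1.875, 2.521, 0.0]
wrist_force: [-10.1, 2.2, 12.6]
width: 0.462
grip_force: 63.6
```

Run:
```python
from h import *
s=bot.read_state();print(s['tool_pos'],abs(s['joint_vel']).max(),s['grip_force']);print(bot.finish_job())
```

```text
[ 0.572657   -0.27359567  0.17254765] 0.0009890788383051122 63.573442697525024
the job is handed in; nothing more can be done
None
```

The gate is held open and still at about 94° with the gripper squeezing the red catch, and the job was handed in at about 10 s (no verdict came back); the yellow catch was last seen drawn back at the start of the swing, and I did not re-check it or most of the bystanders at the end.

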